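# Close the pot and the flask for storage

### The arm

A 6-joint arm with a two-finger parallel gripper is mounted at the origin on the work surface. World frame = base frame: x ahead of the robot, y to its left, z up, the work surface at z = 0. Lengths are in mm, angles in rad, forces in N, time in s.
With the tool pointing down it reaches from about 350 to 875 mm from the base axis. Payload 15.5 kg.
Tool frame: the origin (TCP) lies on the centre line of the jaws, within the pads' length; the fingertips stand 8 mm ahead of it and the grasp point (between the pads) lies 11 mm behind it; z points along the fingers, x is the direction in which the jaws open and shut, and the axes are right-handed (so a half turn about z gives the same grasp; the last joint's range is limited). The gripper opens to 85 mm and grips with 20 to 120 N. Pads are 22 mm wide; open, the fingers measure 114 mm over their backs; the gripper's body (76 mm by 85 mm) begins 54 mm behind the grasp point. The pads swing forward as they close: fully open they stand 13 mm farther back than shut.
Start: joints at [1.131, 0.494, 1.345, -0, 1.302, -0.096], TCP at [211.251, 588.217, 239.277] pointing down, gripper open.
Joint ranges: [-2.91, 2.91], [-0.82, 2.16], [0.22, 2.67], [-1.22, 4.37], [0.12, 2.79], [-3.08, 3.08]. Speed limits (rad/s): [1.89, 1.89, 2.57, 3.01, 3.01, 3.01].

### API

Orientations are given as a 3x3 rotation matrix whose columns are the frame's x, y, z axes.
In Python, from station import monitor, imaging, order gives the robot as it stands.
- The arm moves only by the tool send_rows, never from a script. Its argument "commands" is text: rows parted by semicolons, each of 7 numbers parted by spaces: the closure, from 0 (fully open) to 1 (shut), then the shift along the tool's x, y, z in mm, then the turn, a rotation vector about the tool's x, y, z in degrees. In form: hand tx ty tz rx ry rz; .... A call has 1 to 5 rows; each row is the pose to reach, as a shift and turn from the pose commanded when the call began, along the tool's axes at that moment; what a row does not reach only later rows make up. A row lasts 1/8 s, in which the tool goes at most 62.5 mm and 10.7 degrees, less where a joint would pass 70% of its speed; a pose out of reach is approached as far as the arm can. A call with a gripper value outside its range is refused whole. The fingers move at their own pace and stop on an object; "squeeze" is the grip in N (left out, the last holds). Time passes only in rows, so rows that repeat a pose let the fingers close. It gives the time, the measured TCP pose, the force and the opening at its end, in the units of the state.
- monitor.state(): the state, without advancing time (a new reading comes with each control period).
- imaging.capture(name): name is "scene" or "top" or "wrist"; returns a dict with "img" (384x512x3 uint8, red, green, blue), "z_map" (384x512 float32, mm along the optical axis (not along the pixel's ray), 0 where there is no reading), "fx", "fy", "cx", "cy" (pixels), "dist_coeffs" ([k1, k2, p1, p2, k3] as OpenCV has them; the pictures are not rectified), "world_from_camera" (4x4, takes a point from camera to world coordinates). Camera axes: x right, y down, z forward; pixel columns grow to the right and rows downward; lengths in mm; the calibration is good to about 2 mm. A picture is of the moment at which its call begins.
- order.close_job(): hands the job in, once; it reports no verdict.
The state is a dict: "t": time; "joints": joint angles; "joint_vel": joint speeds; "joint_torque": joint torques, N m; "tool_pos": TCP position; "tool_rot": TCP orientation; "wrist_force": force on the tool from outside, world axes, zero at the start; "wrist_torque": the same for the moment, N m; "width": opening from 0.0 (shut) to 1.0 (fully open).
Only numpy, scipy, OpenCV 4.12 (cv2) and the standard library are available. Lean on these libraries where they do the work, as an engineer would, in place of code of your own. Each camera call takes 0.05 s, during which the arm holds its last target. There are 200 camera calls.

### The job

Close up the field kitchen set for storage: put the loose lid on the wide aluminium pot so that it sits level and fully down on the rim, and put the stopper upright and fully home in the mouth of the steel flask. Set both down in place rather than dropping them, keep the pot and the flask standing where they are, and leave the other things on the table undisturbed.

Things in the scene. Friction and masses are not known exactly. Their poses are not given: they have to be found in the camera images.
- pot: Open round aluminium pot, standing loose on the table: outside diameter 140 mm, height 90 mm, wall 4 mm (mouth 132 mm inside), 0.8 kg, with two small wire ears left and right (along its y) reaching 89 mm from the axis, at 68 mm height. Origin: centre of its underside; z up along its axis.
- pot_rim (a point): Centre of the pot's mouth, level with the rim, 90 mm above the pot's underside.
- lid: Loose round aluminium lid of the pot, lying right way up on the table. Brim 154 mm across; under it a tapered plug 10 mm deep, 112 mm across at the bottom and 124 mm under the brim, that drops into the pot's mouth. On top a black upright cylindrical knob 32 mm across, from 20 to 56 mm above the origin. About 0.22 kg. Origin: centre of the plug's underside; z up along the axis.
- lid_seat (a point): Centre of the lid at the height of the brim's underside, 10 mm above the lid's origin; it coincides with the centre of the pot's mouth when the lid is seated.
- flask: Wide-mouth steel flask, standing loose on the table: body 90 mm across up to 110 mm height, then a neck 60 mm across up to 150 mm; bore of the neck 50 mm across and 37 mm deep. 0.6 kg. Origin: centre of its underside; z up along its axis.
- flask_mouth (a point): Centre of the flask's mouth, level with its rim, 150 mm above the flask's underside.
- stopper: Flask's stopper, standing loose and upright on its narrow end: grey tapered plug, 35 mm across at the bottom and 44 mm at the top, 28 mm long; then a black flange 62 mm across and 6 mm thick; then a black cylindrical grip 32 mm across, from 34 to 68 mm above the origin. About 0.12 kg. Origin: centre of the plug's underside; z up along the axis.
- stopper_seat (a point): Centre of the stopper at the height of the flange's underside, 28 mm above the stopper's origin; it coincides with the centre of the flask's mouth when the stopper is home.
- wooden_box: Bystander: closed dark wooden instrument box 174 x 134 mm, 97 mm high, with a wire handle to 111 mm. Origin: centre of its underside.
- book: Bystander: thick red-covered book lying flat, 150 x 210 mm, 30 mm high. Origin: centre of its underside.
- mug: Bystander: white mug, 80 mm across, 85 mm high, handle at its +y. Origin: centre of its underside.
- tin: Bystander: closed olive-green steel tin 184 x 104 mm, 73 mm high, with a wire handle to 86 mm. Origin: centre of its underside.
Not all that is in view belongs to the job. What is shaped like the flask but purple is not meant.

How it is judged (in metres and radians):
At the end, for the whole second after the job is handed in: Lid and stopper seated: each within 3 mm of its rim's height, centred within 7 mm (lid) and 6 mm (stopper); lid, pot and flask level within 0.05 rad, stopper upright within 0.08 rad; pot and flask within 50 mm of their starts; all four at rest (under 0.02 m/s) (horizontal distance between lid_seat and pot_rim below 0.007 m and z of lid_seat in the frame of pot_rim between -0.003 and 0.003 m and angle between each of lid, pot, flask's own z axis and vertical below 0.05 rad and horizontal distance between stopper_seat and flask_mouth below 0.006 m and z of stopper_seat in the frame of flask_mouth between -0.003 and 0.003 m and angle between stopper's own z axis and vertical below 0.08 rad and distance of each of pot, flask from where it was at the start of the episode below 0.05 m and linear speed of each of lid, pot, stopper, flask below 0.02 m/s); the robot touches nothing.
It fails at once if the lid is dropped (falls free of the fingers faster than 0.6 m/s, a fall of about 18 mm) (linear speed of lid above 0.6 m/s and contact force between the fingers and lid below 0.05 N).
It fails at once if the stopper is dropped (falls free of the fingers faster than 0.6 m/s, a fall of about 18 mm) (linear speed of stopper above 0.6 m/s and contact force between the fingers and stopper below 0.05 N).
It fails at once if the pot or the flask is tipped by more than 0.3 rad (angle between any of pot, flask's own z axis and vertical above 0.3 rad).
It fails at once if a bystander (wooden box, book, mug, tin) is moved by more than 30 mm (distance of any of wooden_box, book, mug, tin from where it was at the start of the episode above 0.03 m).
It also fails if it takes over 64 s, if anything falls off the work surface, if the arm or the gripper's body presses on something with over 40 N, if the wrist force passes 120 N, or if a joint passes its speed limit or range.

## Working session

There is one attempt and no reset: what is moved stays moved. The work goes in short steps, Python scripts to look and compute and a tool call to move; the robot and the scene stay as the last step left them, time stands still between calls to the robot, and variables do not carry over. Pictures are saved under pics/ and viewed, about 8 in all and at most 12, crops included, and the job is handed in when it is done.

Besides the shell and the picture viewer there is one more tool, called by a JSON object that holds its "api" and its "payload", one argument or row to a line. send_rows: Moves the arm, as the interface text tells. Its arguments: {"type":"object","properties":{"commands":{"type":"string"},"squeeze":{"type":"number"}},"required":["commands"]}

```bash
mkdir -p pics && cat > h.py <<'E'
import numpy as np, cv2
from station import monitor, imaging, order
def cap(name,tag=None):
    c=imaging.capture(name)
    np.savez(f'pics/{tag or name}.npz',**{k:np.array(v) for k,v in c.items()})
    cv2.imwrite(f'pics/{tag or name}.png',c['img'][:,:,::-1]); return c
def world(c,uv=None):
    K=np.array([[c['fx'],0,c['cx']],[0,c['fy'],c['cy']],[0,0,1.]])
    if uv is None:
        v,u=np.mgrid[0:384,0:512]; uv=np.stack([u.ravel(),v.ravel()],1)
    uv=np.array(uv,float)
    n=cv2.undistortPoints(uv[:,None],K,np.array(c['dist_coeffs'],float))[:,0]
    z=c['z_map'][uv[:,1].astype(int),uv[:,0].astype(int)]
    P=np.c_[n*z[:,None],z,np.ones(len(z))]@np.array(c['world_from_camera']).T
    P=P[:,:3]; P[z==0]=np.nan; return P
E
python3 - <<'E'
from h import *
a=cap('top');b=cap('scene')
im=np.vstack([a['img'],b['img']])[:,:,::-1]
cv2.imwrite('pics/v1.png',cv2.resize(np.hstack([a['img'],b['img']])[:,:,::-1],(800,300)))
cv2.imwrite('pics/v2.png',cv2.resize(a['img'][:,:,::-1],(800,600)))
for c in(a,b):print(np.round(c['world_from_camera'],2))
print(monitor.state())
E
```

```text
[[ 5.00000e-02 -9.80000e-01  2.00000e-01  3.75740e+02]
 [-1.00000e+00 -5.00000e-02  1.00000e-02 -2.00000e-02]
 [ 0.00000e+00 -2.00000e-01 -9.80000e-01  1.37924e+03]
 [ 0.00000e+00  0.00000e+00  0.00000e+00  1.00000e+00]]
[[ 7.60000e-01  3.90000e-01 -5.20000e-01  1.36672e+03]
 [ 6.50000e-01 -4.60000e-01  6.00000e-01 -8.39950e+02]
 [-1.00000e-02 -8.00000e-01 -6.10000e-01  9.69710e+02]
 [ 0.00000e+00  0.00000e+00  0.00000e+00  1.00000e+00]]
{'t': 0.1, 'joints': array([ 1.13043176e+00,  4.94172935e-01,  1.34602465e+00, -1.21670009e-05,
        1.30251463e+00, -9.54870489e-02]), 'joint_vel': array([ 0.00078826, -0.00096234, -0.00191833,  0.0007402 ,  0.00047097,
       -0.00012185]), 'joint_torque': array([ 1.23176258e-03, -8.83599043e+01, -3.84571588e+01, -4.41397276e-05,
        5.27524287e-03,  1.99662128e-05]), 'tool_pos': array([211.16647878, 587.9301979 , 238.74269951]), 'tool_rot': array([[ 3.38078105e-01,  9.41117940e-01, -4.66619750e-04],
       [ 9.41117395e-01, -3.38078414e-01, -1.01774698e-03],
       [-1.11557401e-03, -9.50659922e-05, -9.99999373e-01]]), 'wrist_force': array([ 0.572424  , -0.02091785, -0.43503039]), 'wrist_torque': array([ 0.00953257,  0.00822999, -0.0107908 ]), 'width': 1.0011634734806596}
```

View pics/v2.png

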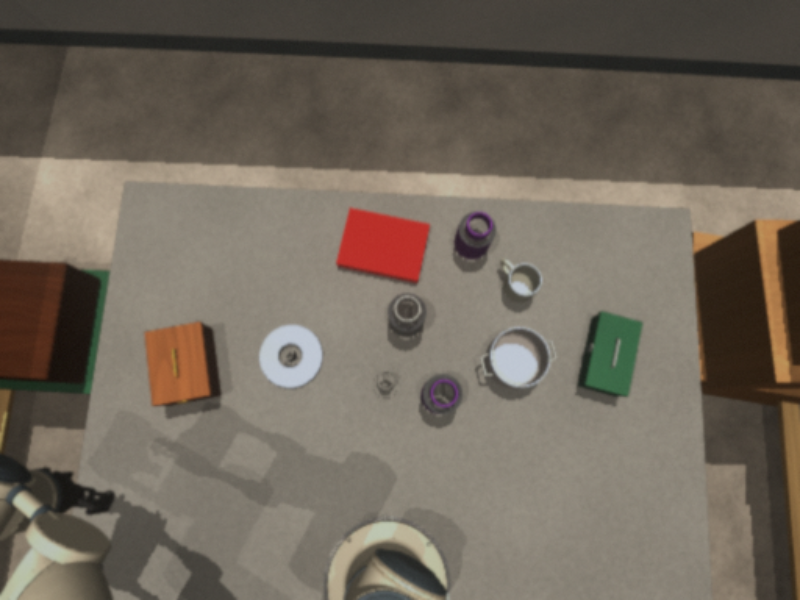

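View pics/scene.png

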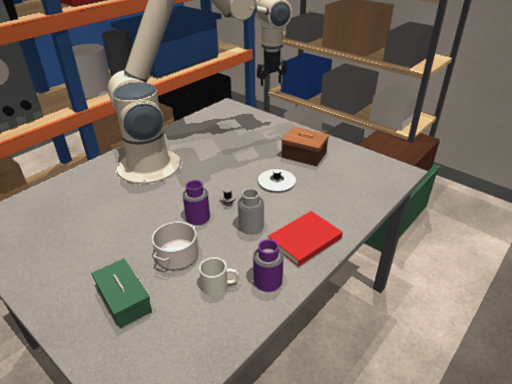

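Top view (800x600 scale): the lid is at (291,356), stopper (387,383), grey flask (407,313) and pot (518,358). The three flask shapes are purple at (476,233), purple at (441,394) and bare steel-grey at (407,313). The grey one fits. I'll confirm it in a crop and measure.

```bash
cat > m.py <<'E'
from h import *
from scipy.optimize import least_squares
def circ(P,lo,hi,x0,R,rad=None):
    m=(P[:,2]>lo)&(P[:,2]<hi)&(np.hypot(P[:,0]-x0[0],P[:,1]-x0[1])<R)
    Q=P[m]
    if len(Q)<4: return len(Q)
    b=(Q.min(0)+Q.max(0))/2
    f=lambda p:np.hypot(Q[:,0]-p[0],Q[:,1]-p[1])
    return len(Q),np.round(Q.mean(0),1),np.round(b,1),np.round(np.ptp(Q,0),1)
E
python3 - <<'E'
from m import *
for n in('top','scene'):
    c=dict(np.load(f'pics/{n}.npz')); P=world(c)
    if n=='top':
        uv=np.array([[291,356],[387,383],[407,313],[518,358],[441,394],[476,233],[522,280]])*.64
        print(np.round(world(c,uv),0))
    g=P.reshape(384,512,3)
    if n=='top':
        A=g
    for nm,xy,lo,hi,R in [('lid knob',None,45,62,60),('lid brim',None,8,24,95),('stop grip',None,58,75,40),('stop flange',None,22,42,45),('flask rim',None,140,160,60),('pot rim',None,80,100,90)]:
        x0={'lid knob':0,'lid brim':0,'stop grip':1,'stop flange':1,'flask rim':2,'pot rim':3}[nm]
        if n=='top': C=np.nan_to_num(world(c,uv))[:, :2]
        print(n,nm,circ(P,lo,hi,C[x0],R))
c=np.load('pics/top.npz')['img'][:,:,::-1]
cv2.imwrite('pics/v3.png',cv2.resize(c[180:270,150:370],(792,324),interpolation=cv2.INTER_CUBIC))
E
```

```text
[[ 508.  263.    5.]
 [ 455.   23.   -0.]
 [ 631.  -18.    3.]
 [ 531. -296.    3.]
 [ 434. -109.    5.]
 [ 798. -166.  153.]
 [ 730. -305.    5.]]
top lid knob (7, array([506. , 255. ,  49.7]), array([508.3, 257.1,  50.9]), array([26.9, 18.1, 10.3]))
top lid brim (1050, array([508.7, 263.4,  15.9]), array([508.9, 264.4,  15.9]), array([152.9, 151.9,  15.7]))
top stop grip 0
top stop flange 1
top flask rim (84, array([615.8, -13.9, 148.1]), array([615.9, -13.6, 147. ]), array([59. , 56.6, 13.8]))
top pot rim (170, array([ 530.2, -285.8,   88. ]), array([ 527.1, -282.5,   87.4]), array([138.5, 137.4,  13.8]))
scene lid knob (17, array([515.1, 251.3,  50.3]), array([513.7, 254.5,  51.2]), array([20.6, 29.4, 11.7]))
scene lid brim (525, array([515. , 252.3,  14.6]), array([511.1, 259.4,  16. ]), array([155.6, 153.1,  15.8]))
scene stop grip (16, array([468. ,  16.8,  62.9]), array([467.1,  18.2,  62. ]), array([22.5, 25.9,  7.7]))
scene stop flange (43, array([471.1,  13.4,  32.1]), array([466.8,  20. ,  32.2]), array([47.5, 52.5, 17.7]))
scene flask rim (104, array([616.1, -19.8, 146.5]), array([614.7, -18.6, 146.8]), array([59.4, 59.3, 12.7]))
scene pot rim (289, array([ 530.4, -286.5,   86.4]), array([ 529.6, -283. ,   88. ]), array([143.8, 138.9,  16. ]))
```

View pics/v3.png

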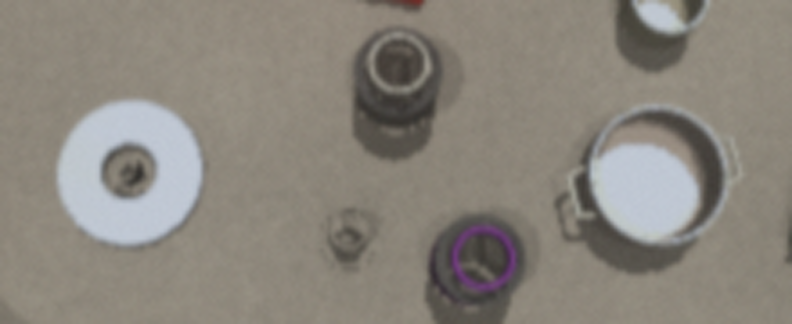

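The crop shows the bare steel flask at top centre, (398,65). Its silver rim has no purple, so it is the one meant. The purple-rimmed one at (485,258) is the decoy. The lid is at (130,172), the stopper at (350,237) and the pot at (657,175). I'm moving over the lid for a wrist view.

{"api": "send_rows", "payload": {
  "commands": "0 -206 392 0 0 0 0;0 -206 392 0 0 0 0;0 -206 392 0 0 0 0;0 -206 392 0 0 0 0;0 -206 392 0 0 0 0",
  "squeeze": 40
}}

```text
t: 0.72
tool_pos: [423.5, 356.2, 239.2]
tool_rot: [[0.338, 0.941, -0.0], [0.941, -0.338, -0.0], [-0.0, -0.0, -1.0]]
wrist_force: [0.9, 0.8, -0.8]
width: 1.001
```

{"api": "send_rows", "payload": {
  "commands": "0 -61 115 0 0 0 0;0 -61 115 0 0 0 0;0 -61 115 0 0 0 0;0 -61 115 0 0 0 0"
}}

```text
t: 1.23
tool_pos: [509.9, 261.4, 239.0]
tool_rot: [[0.339, 0.941, -0.001], [0.941, -0.339, -0.0], [-0.0, -0.001, -1.0]]
wrist_force: [-0.4, -0.4, -0.4]
width: 1.001
```

```bash
python3 - <<'E'
from m import *
c=cap('wrist','w1'); P=world(c)
print(monitor.state()['tool_pos'])
for lo,hi,R in [(48,62,50),(8,24,100),(-8,6,200)]: print(circ(P,lo,hi,(510,262),R))
E
```

```text
[509.43384324 262.0640199  239.0388664 ]
(21, array([493.8, 268.3,  52.5]), array([496.6, 267.4,  52.3]), array([11.3, 21.2,  6.9]))
(9625, array([502.4, 264.3,  14.9]), array([506.3, 262.9,  16.8]), array([154. , 153.8,  13.6]))
(58970, array([487.6, 267.6,  -1.1]), array([509.8, 260.9,   0.9]), array([399.3, 397.1,  10.1]))
```

View pics/w1.png

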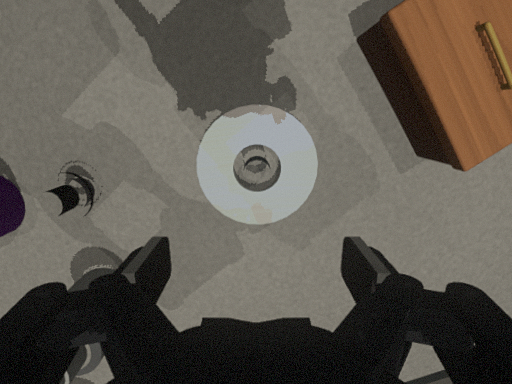

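The wrist view shows the lid centred at about (257,165), with the knob at (257,162). The brim depth extent is 154 mm, which matches. The three cameras agree on roughly (508,262.5). I'm descending to grip the knob.

{"api": "send_rows", "payload": {
  "commands": "0 0 -2 60 0 0 0;0 0 -2 120 0 0 0;0 0 -2 170 0 0 0;0 0 -2 195 0 0 0;0 0 -2 207 0 0 0"
}}

```text
t: 1.9
tool_pos: [506.7, 263.3, 31.1]
tool_rot: [[0.336, 0.942, -0.002], [0.942, -0.336, -0.001], [-0.001, -0.002, -1.0]]
wrist_force: [0.1, -0.2, 0.7]
width: 1.0
```

{"api": "send_rows", "payload": {
  "commands": "0.9 0 0 0 0 0 0;0.9 0 0 0 0 0 0;0.9 0 0 0 0 0 0;0.9 0 0 0 0 0 0;0.9 0 0 0 0 0 0",
  "squeeze": 40
}}

```text
t: 2.52
tool_pos: [508.8, 262.6, 33.5]
tool_rot: [[0.338, 0.941, 0.002], [0.941, -0.338, 0.001], [0.001, 0.001, -1.0]]
wrist_force: [-2.2, 0.2, 9.8]
width: 0.366
```

{"api": "send_rows", "payload": {
  "commands": "0.9 0 0 -5 0 0 0;0.9 0 0 -20 0 0 0;0.9 0 0 -60 0 0 0;0.9 0 0 -100 0 0 0;0.9 0 0 -150 0 0 0",
  "squeeze": 60
}}

```text
t: 3.15
tool_pos: [507.6, 262.0, 184.2]
tool_rot: [[0.338, 0.941, -0.001], [0.941, -0.338, -0.0], [-0.001, -0.001, -1.0]]
wrist_force: [0.9, 0.3, -2.3]
width: 0.356
```

{"api": "send_rows", "payload": {
  "commands": "0.9 0 0 -40 0 0 0;0.9 0 0 -60 0 0 0;0.9 0 0 -60 0 0 0"
}}

```text
t: 3.52
tool_pos: [508.7, 262.5, 244.4]
tool_rot: [[0.338, 0.941, 0.003], [0.941, -0.338, 0.001], [0.002, 0.003, -1.0]]
wrist_force: [-0.7, 1.0, -3.9]
width: 0.358
```

```bash
python3 - <<'E'
from m import *
c=cap('wrist','w2'); s=monitor.state();print(s['tool_pos'],s['width'],s['wrist_force'])
P=world(c)
for p in[(256,150)]:print(P.reshape(384,512,3)[150,256])
cv2.imwrite('pics/v5.png',c['img'][:,:,::-1])
E
```

```text
[508.10026068 262.22082491 242.87045094] 0.3553283248510922 [ 0.38337792  0.66463002 -2.65734619]
[461.81014576 278.67649502 228.24539565]
```

View pics/v5.png

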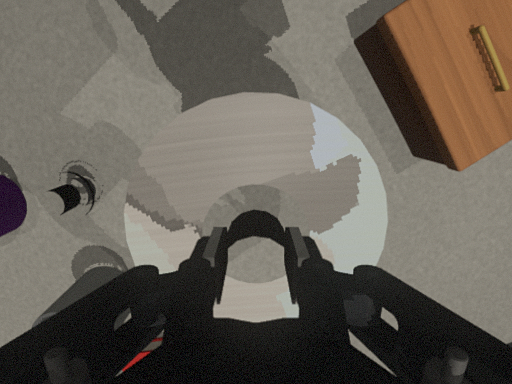

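The lid is held and centred between the fingers; the brim runs from about (125,200) to (388,200). Next I'll fit its plane and its offset from the TCP.

```bash
cat > lidfit.py <<'E'
from m import *
def lidfit(c,tp,lo,hi):
    P=world(c); r=np.hypot(P[:,0]-tp[0],P[:,1]-tp[1])
    Q=P[(r<85)&(r>45)&(P[:,2]>lo)&(P[:,2]<hi)]
    for _ in range(6):
        A=np.c_[Q[:,:2]-tp[:2],np.ones(len(Q))]; k=np.linalg.lstsq(A,Q[:,2],rcond=None)[0]
        e=Q[:,2]-A@k; Q=Q[abs(e)<max(2,2*e.std())]
    # silhouette points: outermost per azimuth
    a=np.arctan2(*(Q[:,:2]-tp[:2]).T[::-1]); r=np.hypot(*(Q[:,:2]-tp[:2]).T)
    E=np.array([Q[np.where(abs(a-t)<.05)[0][r[abs(a-t)<.05].argmax()],:2] for t in np.arange(-3.1,3.1,.1) if (abs(a-t)<.05).any()])
    s=least_squares(lambda p:np.hypot(*(E-p[:2]).T)-77,tp[:2],loss='soft_l1')
    print('n',len(Q),'slopes',k[:2].round(4),'z@tcp',k[2].round(1),'centre',s.x.round(1),'off',(s.x-tp[:2]).round(1),'rms',e.std().round(2))
E
python3 - <<'E'
from lidfit import *
c=dict(np.load('pics/w2.npz'));lidfit(c,np.array([508.1,262.2,242.9]),205,250)
a=cap('top','t2');lidfit(a,np.array([508.1,262.2,242.9]),205,250)
E
```

```text
n 23590 slopes [ 0.0136 -0.004 ] z@tcp 225.3 centre [505.6 262.7] off [-2.5  0.5] rms 1.28
n 537 slopes [0.0114 0.013 ] z@tcp 224.5 centre [510.  263.8] off [1.9 1.6] rms 2.05
```

{"api": "send_rows", "payload": {
  "commands": "0.9 -46 19 0 0 0 0;0.9 -93 37 0 0 0 0;0.9 -139 56 0 0 0 0;0.9 -186 75 0 0 0 0;0.9 -232 94 0 0 0 0"
}}

```text
t: 4.25
tool_pos: [517.4, 10.6, 241.1]
tool_rot: [[0.338, 0.941, -0.002], [0.941, -0.338, 0.0], [-0.001, -0.002, -1.0]]
wrist_force: [1.0, 0.1, -2.6]
width: 0.357
```

{"api": "send_rows", "payload": {
  "commands": "0.9 -46 19 0 0 0 0;0.9 -93 37 0 0 0 0;0.9 -139 56 0 0 0 0;0.9 -186 75 0 0 0 0;0.9 -232 94 0 0 0 0"
}}

```text
t: 4.88
tool_pos: [527.5, -239.3, 240.9]
tool_rot: [[0.338, 0.941, -0.002], [0.941, -0.338, 0.001], [0.0, -0.002, -1.0]]
wrist_force: [1.3, -0.6, -2.2]
width: 0.361
```

{"api": "send_rows", "payload": {
  "commands": "0.9 -30 12 0 0 0 0;0.9 -44 17 0 0 0 0;0.9 -44 17 0 0 0 0;0.9 -44 17 0 0 0 0"
}}

```text
t: 5.38
tool_pos: [529.3, -283.9, 241.9]
tool_rot: [[0.337, 0.941, -0.001], [0.941, -0.337, 0.001], [0.001, -0.001, -1.0]]
wrist_force: [-0.5, 0.3, -3.2]
width: 0.361
```

```bash
python3 - <<'E'
from lidfit import *
tp=monitor.state()['tool_pos'];print(tp,monitor.state()['width'])
c=cap('wrist','w3');lidfit(c,tp,205,250)
a=cap('top','t3');lidfit(a,tp,205,250)
print(circ(world(a),80,100,(529,-284),90))
b=cap('scene','s3');print('scene rim',circ(world(b),80,100,(529,-284),90));lidfit(b,tp,205,250)
cv2.imwrite('pics/v6.png',np.hstack([c['img'],b['img'][150:,80:480].repeat(1,0)[:384]]) [:,:,::-1] if 0 else cv2.resize(np.hstack([c['img'],b['img']])[:,:,::-1],(800,300)))
E
```

```text
[ 529.26693885 -283.85110766  241.92629418] 0.36091399056823864
n 23632 slopes [ 0.0094 -0.0047] z@tcp 222.8 centre [ 525.9 -283.6] off [-3.4  0.3] rms 1.29
n 457 slopes [-0.0118  0.003 ] z@tcp 222.8 centre [ 532.2 -284.4] off [ 2.9 -0.5] rms 2.11
(36, array([ 530.7, -219.4,   88.7]), array([ 532.7, -221.9,   88.8]), array([83.9, 20.8, 13.5]))
scene rim (294, array([ 532.2, -287.2,   86.3]), array([ 529.3, -283.1,   87.4]), array([142.2, 139. ,  14.6]))
n 722 slopes [-0.0078  0.0027] z@tcp 222.7 centre [ 531.9 -284.5] off [ 2.7 -0.6] rms 1.64
```

View pics/v6.png

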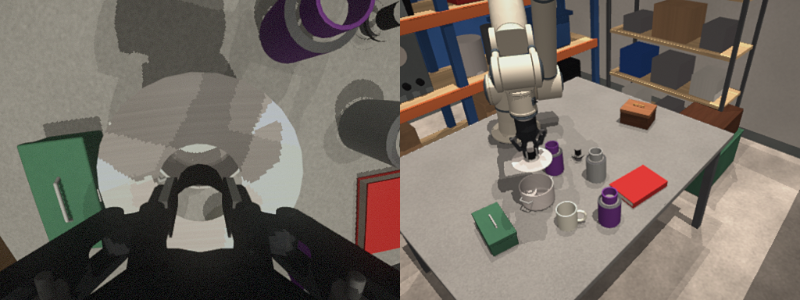

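The lid hangs level over the pot. By the same cameras it sits about 2–3 mm too far in +x, so I'll correct that and lower it.

{"api": "send_rows", "payload": {
  "commands": "0.9 -1 -2 30 0 0 0;0.9 -1 -2 60 0 0 0;0.9 -1 -2 85 0 0 0;0.9 -1 -2 105 0 0 0;0.9 -1 -2 115 0 0 0"
}}

```text
t: 6.15
tool_pos: [527.0, -284.6, 126.5]
tool_rot: [[0.337, 0.941, -0.001], [0.941, -0.337, 0.001], [0.0, -0.001, -1.0]]
wrist_force: [0.3, -0.1, -2.4]
width: 0.355
```

{"api": "send_rows", "payload": {
  "commands": "0.9 0 0 3 0 0 0;0.9 0 0 6 0 0 0;0.9 0 0 9 0 0 0;0.9 0 0 12 0 0 0;0.9 0 0 12 0 0 0"
}}

```text
t: 6.78
tool_pos: [527.1, -285.3, 115.2]
tool_rot: [[0.338, 0.941, -0.0], [0.941, -0.338, 0.0], [0.0, -0.0, -1.0]]
wrist_force: [0.2, -0.6, -2.3]
width: 0.354
```

{"api": "send_rows", "payload": {
  "commands": "0.9 0 0 1 0 0 0;0.9 0 0 2 0 0 0;0.9 0 0 3 0 0 0;0.9 0 0 3 0 0 0"
}}

```text
t: 7.28
tool_pos: [527.3, -285.5, 113.5]
tool_rot: [[0.338, 0.941, 0.001], [0.941, -0.338, -0.001], [-0.0, 0.001, -1.0]]
wrist_force: [-5.7, 3.1, 18.8]
width: 0.357
```

{"api": "send_rows", "payload": {
  "commands": "0.9 0 0 1 0 0 0;0.9 0 0 1 0 0 0;0.9 0 0 2 0 0 0;0.9 0 0 2 0 0 0"
}}

```text
t: 7.78
tool_pos: [527.3, -285.5, 113.4]
tool_rot: [[0.338, 0.941, 0.002], [0.941, -0.338, -0.001], [-0.001, 0.002, -1.0]]
wrist_force: [-15.6, 9.3, 51.6]
width: 0.361
```

Contact is at TCP z 113.4. At the grasp the TCP was at 33.5 with the lid's origin at 0, so the brim underside is at 89.9: seated. I'll unload the force, then release gently.

{"api": "send_rows", "payload": {
  "commands": "0.9 0 0 -2 0 0 0;0.9 0 0 -3 0 0 0;0.9 0 0 -4 0 0 0;0.9 0 0 -4 0 0 0"
}}

```text
t: 8.28
tool_pos: [527.2, -285.3, 114.0]
tool_rot: [[0.338, 0.941, -0.0], [0.941, -0.338, 0.0], [0.0, -0.0, -1.0]]
wrist_force: [-0.5, 0.9, -3.0]
width: 0.357
```

{"api": "send_rows", "payload": {
  "commands": "0.5 0 0 0 0 0 0;0 0 0 0 0 0 0;0 0 0 0 0 0 0;0 0 0 0 0 0 0;0 0 0 0 0 0 0"
}}

```text
t: 8.9
tool_pos: [527.2, -285.4, 114.3]
tool_rot: [[0.338, 0.941, 0.0], [0.941, -0.338, -0.0], [-0.0, 0.0, -1.0]]
wrist_force: [-0.0, 1.4, -0.7]
width: 0.998
```

{"api": "send_rows", "payload": {
  "commands": "0 0 0 -10 0 0 0;0 0 0 -30 0 0 0;0 0 0 -70 0 0 0;0 0 0 -120 0 0 0;0 0 0 -130 0 0 0"
}}

```text
t: 9.52
tool_pos: [528.4, -286.1, 248.4]
tool_rot: [[0.338, 0.941, 0.005], [0.941, -0.338, -0.003], [-0.001, 0.006, -1.0]]
wrist_force: [0.1, 0.3, -0.4]
width: 1.0
```

```bash
python3 - <<'E'
from lidfit import *
s=monitor.state();tp=s['tool_pos'];print(tp,s['wrist_force'],s['t'])
c=cap('wrist','w4');lidfit(c,np.array([528,-284,0]),80,103)
a=cap('top','t4');lidfit(a,np.array([528,-284,0]),80,103)
b=cap('scene','s4');lidfit(b,np.array([528,-284,0]),80,103)
cv2.imwrite('pics/v7.png',np.hstack([c['img'],cv2.resize(b['img'][200:300,100:220],(288,240)).repeat(1,0)[:240] if 0 else cv2.resize(b['img'][200:328,110:206],(288,384))])[:,:,::-1])
E
```

```text
[ 528.42605088 -286.12602368  248.41774553] [ 0.06285352  0.26830095 -0.44783381] 9.525
n 10566 slopes [-0.0009 -0.0011] z@tcp 94.0 centre [ 524.7 -285.3] off [-3.3 -1.3] rms 1.4
n 366 slopes [-0.0019  0.0029] z@tcp 94.8 centre [ 527.2 -284.4] off [-0.8 -0.4] rms 2.25
n 713 slopes [ 0.0025 -0.0182] z@tcp 94.5 centre [ 529.4 -285.4] off [ 1.4 -1.4] rms 1.73
```

View pics/v7.png

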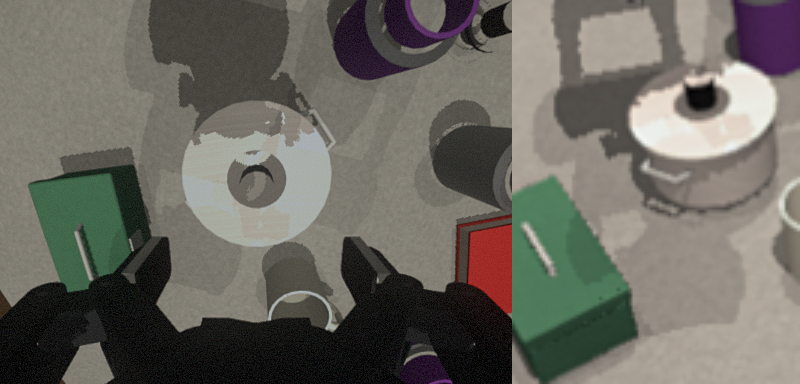

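The lid sits level in the pot, with the brim top at 94–95 mm all round. In the wrist view it is centred at (257,173). Next is the stopper.

{"api": "send_rows", "payload": {
  "commands": "0 266 -160 0 0 0 0;0 266 -160 0 0 0 0;0 266 -160 0 0 0 0;0 266 -160 0 0 0 0;0 266 -160 0 0 0 0"
}}

```text
t: 10.3
tool_pos: [465.1, 20.9, 243.1]
tool_rot: [[0.338, 0.941, -0.002], [0.941, -0.338, 0.0], [-0.0, -0.002, -1.0]]
wrist_force: [1.2, 0.5, -0.4]
width: 1.002
```

{"api": "send_rows", "payload": {
  "commands": "0 0 0 0 0 0 0;0 0 0 0 0 0 0"
}}

```text
t: 10.55
tool_pos: [466.2, 19.0, 243.5]
tool_rot: [[0.337, 0.941, -0.001], [0.941, -0.337, -0.0], [-0.001, -0.001, -1.0]]
wrist_force: [0.1, -0.6, -0.3]
width: 1.003
```

```bash
python3 - <<'E'
from m import *
s=monitor.state();tp=s['tool_pos'];print(tp,s['t'])
c=cap('wrist','w5');P=world(c)
for lo,hi,R in[(55,75,40),(24,42,45),(8,75,50)]:print(circ(P,lo,hi,(467,19),R))
for n in('t4','s4'):
  Q=world(dict(np.load(f'pics/{n}.npz')))
  for lo,hi,R in[(55,75,40),(24,42,45),(8,75,50)]:print(n,circ(Q,lo,hi,(467,19),R))
cv2.imwrite('pics/v8.png',cv2.resize(c['img'][90:240,160:360,::-1],(800,600),interpolation=cv2.INTER_CUBIC))
E
```

```text
[466.24918893  19.00443011 243.48588342] 10.55
(37, array([443.5,  29.1,  60.9]), array([445.7,  27.5,  61.1]), array([ 9.8, 28.2, 12. ]))
(34, array([438.7,  31.1,  34.5]), array([439.1,  29.9,  34.5]), array([27. , 41.2, 15. ]))
(99, array([442.1,  30.3,  48.3]), array([441. ,  29.9,  47. ]), array([30.7, 41.2, 40. ]))
t4 0
t4 1
t4 (4, array([447.8,  21.2,  46.9]), array([448.8,  21.2,  46.1]), array([ 7.7, 14.5, 10.9]))
s4 (21, array([467.5,  16.8,  61. ]), array([464. ,  19. ,  61.3]), array([20.3, 19.2, 12.4]))
s4 (44, array([471.5,  13.6,  32.9]), array([467.3,  17.8,  33.3]), array([46.5, 50. , 16.3]))
s4 (103, array([469.3,  14.9,  38.7]), array([467.3,  17.8,  37.8]), array([46.5, 50. , 59.3]))
```

View pics/v8.png

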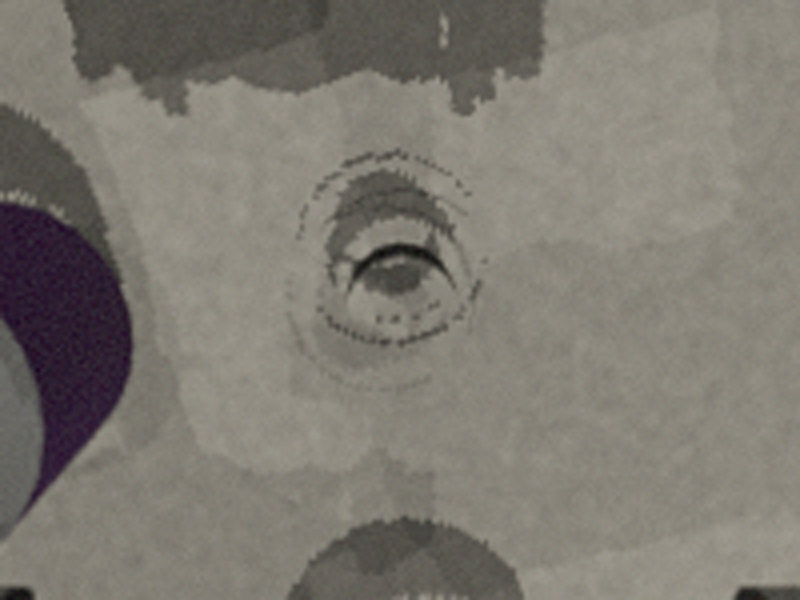

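```bash
python3 - <<'E'
from m import *
c=dict(np.load('pics/w5.npz'))
T=np.linalg.inv(c['world_from_camera']);print(c['world_from_camera'][:3].round(2))
K=np.array([[c['fx'],0,c['cx']],[0,c['fy'],c['cy']],[0,0,1.]])
im=cv2.imread('pics/v8.png')
t=np.linspace(0,2*np.pi,200)
for cx,cy,col in[(466,18,(0,0,255)),]:
  for z,r in[(34,31),(28,31),(68,16),(34,16),(0,17.5)]:
    W=np.c_[cx+r*np.cos(t),cy+r*np.sin(t),0*t+z]
    p=cv2.projectPoints(W,cv2.Rodrigues(T[:3,:3])[0],T[:3,3],K,c['dist_coeffs'])[0][:,0]
    q=((p-[160,90]+.5)*4)
    cv2.polylines(im,[q.astype(int)[:,None]],True,{34:(0,0,255),28:(255,0,255),68:(0,255,0),0:(255,0,0)}[z],1)
cv2.imwrite('pics/v9.png',im[100:450,200:600])
E
```

```text
[[ 3.4000e-01  9.1000e-01  2.4000e-01  4.0329e+02]
 [ 9.4000e-01 -3.2000e-01 -9.0000e-02  4.0700e+01]
 [-0.0000e+00  2.6000e-01 -9.7000e-01  3.7714e+02]]
```

View pics/v9.png

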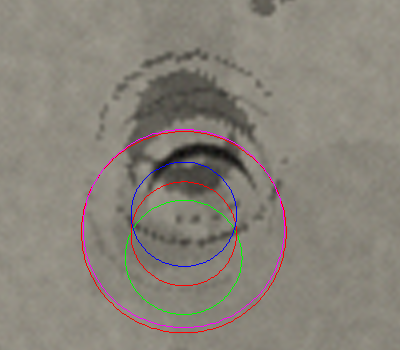

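The black tops are nearly invisible to the cameras. The overlay at (466,18) sits too low against the visible arcs, so I'll fit the stopper's surface model to the depth points instead.

```bash
python3 - <<'E'
from m import *
def sd(P,c):
    r=np.hypot(P[:,0]-c[0],P[:,1]-c[1]);z=P[:,2]
    def cyl(R,a,b):
        d=np.c_[r-R,np.maximum(a-z,z-b)]
        return np.minimum(d.max(1),0)+np.hypot(*np.maximum(d,0).T)
    pl=cyl(17.5+4.5*np.clip(z/28,0,1),0,28)
    return np.minimum(np.minimum(pl,cyl(31,28,34)),cyl(16,34,68))
for n in('w5','s4','scene','top','t4','w1','w2','t2'):
    c=dict(np.load(f'pics/{n}.npz'));P=world(c)
    m=(P[:,2]>10)&(P[:,2]<75)&(np.hypot(P[:,0]-460,P[:,1]-22)<50);Q=P[m]
    if len(Q)<8: print(n,len(Q));continue
    best=min((least_squares(lambda p:sd(Q,p),x0,loss='soft_l1',f_scale=2) for x0 in[(450,15),(470,25),(460,22),(470,10),(450,30)]),key=lambda s:s.cost)
    print(n,len(Q),best.x.round(1),'mean abs',abs(best.fun).mean().round(2))
c=dict(np.load('pics/w5.npz'));P=world(c).reshape(384,512,3)
v,u=np.where((P[...,2]>10)&(P[...,2]<75)&(np.hypot(P[...,0]-460,P[...,1]-22)<50))
for z0,z1 in[(10,28),(28,38),(38,56),(56,75)]:
    k=(P[v,u,2]>z0)&(P[v,u,2]<z1);print(z0,k.sum(),'v8px u',((u[k]-160)*4).min(),((u[k]-160)*4).max(),'v',((v[k]-90)*4).min(),((v[k]-90)*4).max(),P[v,u][k].min(0).round(),P[v,u][k].max(0).round())
E
```

```text
w5 99 [456.9  26.8] mean abs 0.15
s4 101 [457.8  25.4] mean abs 1.32
scene 100 [457.7  25.6] mean abs 1.72
top 5
t4 4
w1 728 [456.7  26.8] mean abs 0.45
w2 704 [456.7  26.7] mean abs 0.49
t2 5
10 2 v8px u 352 404 v 188 200 [426.  23.  27.] [428.  39.  28.]
28 23 v8px u 316 452 v 188 272 [426.   9.  28.] [451.  51.  38.]
38 40 v8px u 348 452 v 244 284 [441.  14.  38.] [456.  43.  56.]
56 34 v8px u 344 444 v 252 300 [441.  13.  56.] [451.  42.  67.]
```

The wrist and scene fits agree: the stopper is at (457.5,26), upright. I'm moving over it and descending.

{"api": "send_rows", "payload": {
  "commands": "0 3.5 -11 50 0 0 0;0 3.5 -11 100 0 0 0;0 3.5 -11 100 0 0 0;0 3.5 -11 100 0 0 0"
}}

```text
t: 11.1
tool_pos: [458.2, 25.3, 145.4]
tool_rot: [[0.339, 0.941, 0.001], [0.941, -0.339, -0.0], [0.0, 0.001, -1.0]]
wrist_force: [0.3, -0.7, -0.0]
width: 1.003
```

```bash
python3 - <<'E'
from m import *
print(monitor.state()['tool_pos'])
c=cap('wrist','w6');P=world(c)
m=(P[:,2]>10)&(P[:,2]<72)&(np.hypot(P[:,0]-460,P[:,1]-22)<45);Q=P[m];Q=Q[(Q[:,2]>38)&(Q[:,2]<66)]
s=least_squares(lambda p:np.hypot(*(Q[:,:2]-p).T)-16,(457,26),loss='soft_l1');print(len(Q),s.x,abs(s.fun).mean())
E
```

```text
[458.20385137  25.30294278 145.38523065]
251 [457.01761214  26.74343462] 0.16100987960565932
```

{"api": "send_rows", "payload": {
  "commands": "0 1 -1 40 0 0 0;0 1 -1 70 0 0 0;0 1 -1 88 0 0 0;0 1 -1 95 0 0 0;0 1 -1 95 0 0 0"
}}

```text
t: 11.78
tool_pos: [457.5, 27.2, 50.1]
tool_rot: [[0.338, 0.941, 0.001], [0.941, -0.338, -0.0], [0.0, 0.001, -1.0]]
wrist_force: [-0.0, 0.2, 0.7]
width: 1.001
```

{"api": "send_rows", "payload": {
  "commands": "0.9 0 0 0 0 0 0;0.9 0 0 0 0 0 0;0.9 0 0 0 0 0 0;0.9 0 0 0 0 0 0;0.9 0 0 0 0 0 0",
  "squeeze": 40
}}

```text
t: 12.4
tool_pos: [457.0, 27.4, 49.7]
tool_rot: [[0.338, 0.941, 0.001], [0.941, -0.338, -0.0], [0.0, 0.001, -1.0]]
wrist_force: [-1.4, -0.1, 10.1]
width: 0.356
```

{"api": "send_rows", "payload": {
  "commands": "0.9 0 0 -5 0 0 0;0.9 0 0 -20 0 0 0;0.9 0 0 -60 0 0 0;0.9 0 0 -100 0 0 0;0.9 0 0 -150 0 0 0",
  "squeeze": 50
}}

```text
t: 13.02
tool_pos: [456.0, 27.4, 200.5]
tool_rot: [[0.338, 0.941, -0.001], [0.941, -0.338, 0.0], [-0.0, -0.001, -1.0]]
wrist_force: [0.9, -0.4, -1.6]
width: 0.364
```

{"api": "send_rows", "payload": {
  "commands": "0.9 0 0 -40 0 0 0;0.9 0 0 -70 0 0 0;0.9 0 0 -70 0 0 0"
}}

```text
t: 13.4
tool_pos: [457.5, 27.3, 271.4]
tool_rot: [[0.338, 0.941, 0.004], [0.941, -0.338, -0.0], [0.001, 0.004, -1.0]]
wrist_force: [0.1, 0.6, -2.0]
width: 0.355
```

```bash
python3 - <<'E'
from m import *
s=monitor.state();print(s['tool_pos'],s['width'],s['wrist_force'])
c=cap('wrist','w7');b=cap('scene','s7')
tp=s['tool_pos']
p=np.array([tp[0],tp[1],tp[2]-20,1]);q=np.linalg.inv(b['world_from_camera'])@p
u=int(q[0]/q[2]*b['fx']+b['cx']);v=int(q[1]/q[2]*b['fy']+b['cy']);print(u,v)
cv2.imwrite('pics/v10.png',np.hstack([cv2.resize(c['img'][180:,128:384],(400,320)),cv2.resize(b['img'][v-40:v+40,u-50:u+50],(400,320))])[:,:,::-1])
# flask rim
for n in('top','scene','t4','s4','s7','w6','w7','w4'):
    P=world(dict(np.load(f'pics/{n}.npz')))
    Q=P[(P[:,2]>125)&(P[:,2]<155)&(np.hypot(P[:,0]-615,P[:,1]+16)<45)]
    if len(Q)>20:
        def f(p):
            r=np.hypot(*(Q[:,:2]-p).T);d=np.maximum(r-30,25-r);return np.where((Q[:,2]>145)&(d<0),0,np.minimum(abs(r-30),abs(r-25)))
        s=least_squares(f,(615,-16),loss='soft_l1');print(n,len(Q),s.x.round(1),abs(s.fun).mean().round(2))
E
```

```text
[457.52396587  27.3119448  271.35469056] 0.3548990848431973 [ 0.09297905  0.55914805 -2.03747372]
223 146
top 107 [616.2 -14.8] 0.12
scene 219 [614.3 -17.5] 0.88
t4 107 [616.1 -14.9] 0.18
s4 218 [614.1 -17.5] 0.89
s7 219 [614.6 -17.9] 1.0
w7 770 [607.6 -16.1] 0.84
```

View pics/v10.png

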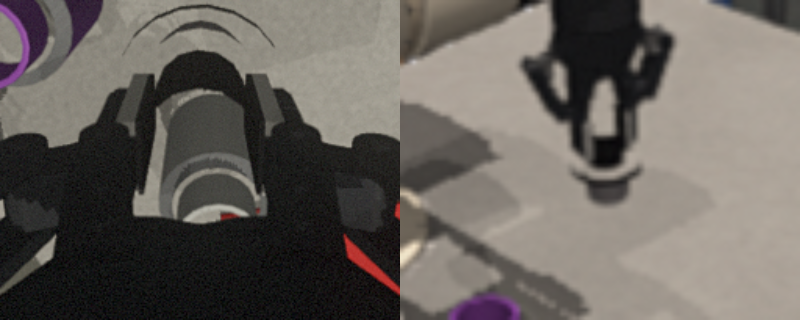

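The stopper hangs upright in the jaws. The flask mouth is at about (615,-16.5). I'm moving above it.

{"api": "send_rows", "payload": {
  "commands": "0.9 3 40 0 0 0 0;0.9 6 80 0 0 0 0;0.9 9 120 0 0 0 0;0.9 11 150 0 0 0 0;0.9 12 163 0 0 0 0"
}}

```text
t: 14.12
tool_pos: [614.7, -16.8, 267.4]
tool_rot: [[0.338, 0.941, -0.003], [0.941, -0.338, 0.0], [-0.001, -0.003, -1.0]]
wrist_force: [0.2, 0.1, -1.4]
width: 0.359
```

{"api": "send_rows", "payload": {
  "commands": "0.9 0 0 20 0 0 0;0.9 0 0 50 0 0 0;0.9 0 0 60 0 0 0;0.9 0 0 60 0 0 0"
}}

```text
t: 14.62
tool_pos: [613.6, -16.3, 208.8]
tool_rot: [[0.338, 0.941, -0.002], [0.941, -0.338, 0.0], [-0.0, -0.002, -1.0]]
wrist_force: [-0.3, 0.1, -0.5]
width: 0.359
```

```bash
python3 - <<'E'
from m import *
s=monitor.state();print(s['tool_pos'],s['width'],s['wrist_force'])
tp=s['tool_pos']
for k in('scene','top','wrist'):
    c=cap(k,k[0]+'8');P=world(c)
    Q=P[(P[:,2]>118)&(P[:,2]<153)&(np.hypot(P[:,0]-615,P[:,1]+16)<40)]
    f=lambda p:np.minimum(abs(np.hypot(*(Q[:,:2]-p).T)-30),abs(np.hypot(*(Q[:,:2]-p).T)-25))
    s=least_squares(f,(615,-16),loss='soft_l1') if len(Q)>5 else None
    R=P[(P[:,2]>tp[2]-22)&(P[:,2]<tp[2]-15)&(np.hypot(P[:,0]-615,P[:,1]+16)<45)]
    g=least_squares(lambda p:np.hypot(*(R[:,:2]-p).T)-31,(615,-16),loss='soft_l1') if len(R)>5 else None
    print(k,len(Q),s and (s.x.round(1),abs(s.fun).mean()),'flange',len(R),g and (g.x.round(1),abs(g.fun).mean()))
    p=np.linalg.inv(c['world_from_camera'])@[tp[0],tp[1],tp[2]-30,1]
    u,v=int(p[0]/p[2]*c['fx']+c['cx']),int(p[1]/p[2]*c['fy']+c['cy'])
    if k=='scene':A=cv2.resize(c['img'][v-45:v+45,u-45:u+45],(400,400),interpolation=cv2.INTER_CUBIC)
    if k=='wrist':B=cv2.resize(c['img'][184:384,156:356],(400,400))
cv2.imwrite('pics/v11.png',np.hstack([A,B])[:,:,::-1])
E
```

```text
[613.57991316 -16.29607541 208.81468089] 0.35938502705440706 [-0.26626768  0.1214863  -0.51515231]
scene 214 (array([614.1, -17.3]), np.float64(1.2183709665988134)) flange 28 (array([613.8, -16.9]), np.float64(4.3093184940889335))
top 58 (array([616.1, -14.6]), np.float64(0.9325787411546159)) flange 4 None
wrist 2166 (array([612.8, -15.8]), np.float64(0.8339883441137579)) flange 210 (array([614.7, -17.1]), np.float64(1.316787496424014))
```

View pics/v11.png

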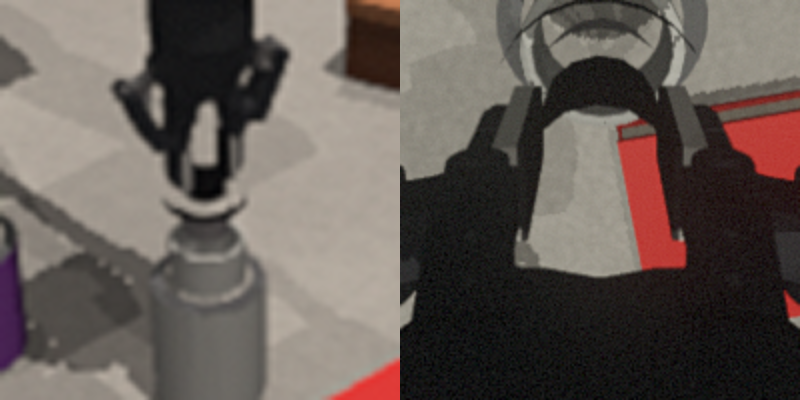

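The stopper hangs centred over the steel flask's mouth, and the flange and mouth fits agree within about 2 mm. I'm lowering it.

{"api": "send_rows", "payload": {
  "commands": "0.9 0 0 8 0 0 0;0.9 0 0 16 0 0 0;0.9 0 0 24 0 0 0;0.9 0 0 31 0 0 0;0.9 0 0 31 0 0 0"
}}

```text
t: 15.4
tool_pos: [613.9, -16.4, 177.6]
tool_rot: [[0.338, 0.941, -0.001], [0.941, -0.338, 0.0], [-0.0, -0.001, -1.0]]
wrist_force: [0.5, 0.4, -1.4]
width: 0.357
```

{"api": "send_rows", "payload": {
  "commands": "0.9 0 0 2 0 0 0;0.9 0 0 4 0 0 0;0.9 0 0 6 0 0 0;0.9 0 0 6 0 0 0"
}}

```text
t: 15.9
tool_pos: [614.2, -16.4, 172.2]
tool_rot: [[0.338, 0.941, -0.0], [0.941, -0.338, 0.0], [-0.0, -0.0, -1.0]]
wrist_force: [0.0, 0.1, -0.5]
width: 0.355
```

{"api": "send_rows", "payload": {
  "commands": "0.9 0 0 1 0 0 0;0.9 0 0 2 0 0 0;0.9 0 0 2 0 0 0"
}}

```text
t: 16.27
tool_pos: [614.7, -16.5, 171.8]
tool_rot: [[0.338, 0.941, 0.002], [0.941, -0.338, -0.0], [0.0, 0.002, -1.0]]
wrist_force: [-4.6, 0.1, 18.9]
width: 0.355
```

Contact is at 171.8, against an expected 171.7 when fully home. I'll unload and release.

{"api": "send_rows", "payload": {
  "commands": "0.9 0 0 -1 0 0 0;0.9 0 0 -1 0 0 0;0.5 0 0 -1 0 0 0;0 0 0 -1 0 0 0;0 0 0 -1 0 0 0"
}}

```text
t: 16.9
tool_pos: [614.2, -16.4, 171.1]
tool_rot: [[0.338, 0.941, -0.0], [0.941, -0.338, 0.0], [-0.0, -0.0, -1.0]]
wrist_force: [-0.5, 0.3, 0.2]
width: 0.903
```

{"api": "send_rows", "payload": {
  "commands": "0 0 0 -1 0 0 0;0 0 0 -1 0 0 0;0 0 0 -10 0 0 0;0 0 0 -30 0 0 0;0 0 0 -70 0 0 0"
}}

```text
t: 17.52
tool_pos: [613.5, -16.4, 241.4]
tool_rot: [[0.338, 0.941, -0.002], [0.941, -0.338, 0.0], [-0.001, -0.002, -1.0]]
wrist_force: [0.7, -0.1, 0.3]
width: 1.001
```

{"api": "send_rows", "payload": {
  "commands": "0 0 -60 -20 0 0 0;0 0 -120 -20 0 0 0;0 0 -160 -20 0 0 0;0 0 -160 -20 0 0 0"
}}

```text
t: 18.02
tool_pos: [461.3, 38.5, 262.2]
tool_rot: [[0.337, 0.942, 0.0], [0.942, -0.337, 0.0], [0.0, 0.0, -1.0]]
wrist_force: [-0.2, -0.6, -0.3]
width: 1.002
```

```bash
python3 - <<'E'
from lidfit import *
s=monitor.state();print(s['tool_pos'],s['width'],s['wrist_force'],s['t'])
for k in('scene','top','wrist'):
    c=cap(k,k[0]+'9');P=world(c)
    print(k)
    if k!='wrist':lidfit(c,np.array([528,-284,0]),80,103)
    for lo,hi,rr in((118,147,30),(150,156,31),(158,184,16)):
        Q=P[(P[:,2]>lo)&(P[:,2]<hi)&(np.hypot(P[:,0]-615,P[:,1]+16)<40)]
        if len(Q)>6:
            g=least_squares(lambda p:np.hypot(*(Q[:,:2]-p).T)-rr,(615,-16),loss='soft_l1');print(lo,len(Q),g.x.round(1),abs(g.fun).mean().round(2),'zmax',Q[:,2].max().round(1))
    if k=='scene': A=cv2.resize(c['img'][170:290,130:290],(800,600),interpolation=cv2.INTER_CUBIC)
cv2.imwrite('pics/v12.png',A[:,:,::-1])
E
```

```text
[461.29274324  38.45366002 262.17965887] 1.002312919613409 [-0.19805275 -0.55417795 -0.25538697] 18.025
scene
n 735 slopes [ 0.0032 -0.0152] z@tcp 94.5 centre [ 529.1 -285.8] off [ 1.1 -1.8] rms 1.79
118 161 [614.1 -17.3] 2.37 zmax 147.0
150 29 [614.9 -19. ] 2.9 zmax 155.0
158 64 [615.  -18.6] 1.22 zmax 183.6
top
n 814 slopes [ 0.0046 -0.0027] z@tcp 94.4 centre [ 528.2 -284.5] off [ 0.2 -0.5] rms 2.13
118 41 [610.7 -15.2] 1.98 zmax 146.9
150 27 [611.5 -16. ] 3.3 zmax 155.8
158 12 [618.  -16.4] 0.25 zmax 181.7
wrist
118 786 [612.7 -15.6] 0.73 zmax 147.0
150 73 [614.1 -16.8] 0.43 zmax 154.4
```

View pics/v12.png

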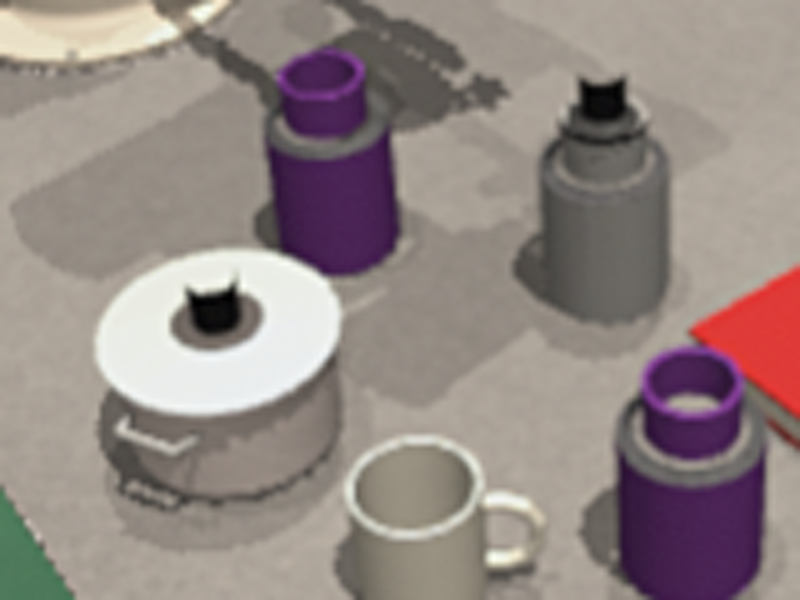

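The scene shows the lid level on the pot at (218,330) and the stopper upright in the steel flask at (602,110), with the flange on the rim and the gripper clear. I'm handing the job in.

```bash
python3 -c "
from h import *
print(order.close_job())"
```

```text
the job is handed in; nothing more can be done
None
```

The lid is on the pot and the stopper is in the steel flask. I handed the job in at about 18 s of robot time; it reports no verdict.

- **Lid:** It touched down at the height expected for fully seated. After release, the brim top measured about 94.5 mm in the scene and top views. Its slope was under 0.005 rad in the top view; the coarser scene fit gave 0.015. The lid centre is within about 3 mm of the pot's measured centre.
- **Stopper:** It made contact at a tool height of 171.8 mm, against 171.7 mm expected when fully home. The last picture shows it upright with the flange on the rim. The stopper and flask centres agree within about 2 mm in the wrist and scene fits. The top view had too few points to tell, because the black parts give poor depth.
- **Other things:** I saw no disturbance to the pot, flask or bystanders in the pictures, but I did not measure the bystanders' positions. While I was seating the lid the wrist force briefly reached 52 N, against the 120 N limit.
- **Disagreements:** The cameras differed from one another by up to about 5 mm. My first stopper estimate was about 10 mm off, and I corrected it before the grasp by fitting the stopper's shape to the depth readings.

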